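# Open the touch-latch topping box at the crepe counter

## Robot

A 7-joint arm with a two-finger parallel gripper is mounted at the origin on the work surface. World frame = base frame: x ahead of the robot, y to its left, z up, the work surface at z = 0. Lengths are in m, angles in rad, forces in N, time in s.
With the tool pointing down it reaches from about 0.4 to 0.85 m from the base axis. Payload 10.4 kg.
Tool frame: the origin (TCP) lies where the fingers leave the gripper's body, on its centre line; the fingertips stand 70 mm ahead of it and the grasp point (between the pads) lies r.grip_depth ahead of it (r.grip_depth is the distance from the TCP to the grasp point, in m); z points along the fingers, y is the direction in which the jaws open and shut (so a half turn about z gives the same grasp; the last joint's range is limited). The gripper opens to 87 mm and grips with 3 to 60 N. Pads are 19 mm wide; open, the fingers measure 117 mm over their backs; the gripper's body (75 mm by 190 mm) begins 51 mm behind the grasp point.
Start: joints at [-1.177, 0.332, -0.065, 1.46, 0.022, 1.35, -0.088], TCP at [0.253, 0.572, 0.292] pointing down, gripper open.
Joint ranges: [-2.6, 2.6], [-0.5, 2.12], [-1.47, 1.34], [0.16, 2.42], [-1.27, 4.41], [0.06, 2.06], [-2.6, 2.6]. Speed limits (rad/s): [2.22, 2.22, 2.79, 2.79, 3.14, 3.14, 3.14].

## Interface

Orientations are given as a unit quaternion [x, y, z, w].
In Python, from bench import monitor, viewer, workorder, nets, r gives the robot as it stands.
- The arm moves only by the tool drive_tool, never from a script. Its argument "plan" is a list of rows, each an object of numbers: "rx", "ry", "rz": the turn, a rotation vector about the tool's x, y, z in units of 360 degrees (1.0 is 360 degrees); "x", "y", "z": the shift along the tool's x, y, z in units of 1000 mm (1.0 is 1000 mm); "fingers": the opening, from 0 (shut) to 1 (fully open). In form: [{"rx": .., "ry": .., "rz": .., "x": .., "y": .., "z": .., "fingers": ..}, ...]. A call has 1 to 12 rows; each row is the pose to reach, as a shift and turn from the pose commanded when the call began, along the tool's axes at that moment, turning the shorter way round; what a row does not reach only later rows make up. A row lasts 1/8 s, in which the tool goes at most 62.5 mm and 10.7 degrees, less where a joint would pass 70% of its speed; a pose out of reach is approached as far as the arm can. A call with a number of a shift or a turn outside -1 to 1 is refused whole. A call with a gripper value outside its range is refused whole. The fingers move at their own pace and stop on an object; "squeeze" is the grip in N (left out, the last holds). Time passes only in rows, so rows that repeat a pose let the fingers close. It gives the time, the measured TCP pose, the force and the opening at its end, in the units of the state.
- monitor.read_state(): the state, without advancing time (a new reading comes with each control period).
- viewer.camera(name): name is "scene" or "side" or "wrist"; returns a dict with "color" (384x512x3 uint8, red, green, blue), "depth" (384x512 float32, m along the optical axis (not along the pixel's ray), 0 where there is no reading), "camera_matrix" (3x3 intrinsics, pixels), "xyz" and "rotation" of the camera in the world. Camera axes: x right, y down, z forward; pixel columns grow to the right and rows downward; lengths in m; the calibration is good to about 2 mm. A picture is of the moment at which its call begins.
- workorder.close_job(): hands the job in, once; it reports no verdict.
Trained networks look in the newest picture that a camera, given by its name, has taken for a name from the list of things; names that differ only in an ending like _2 or _b are one class to them, and where a whole thing is asked for, a point or a joint stands for the part that bears it (a point fixed in the world has none). Each returns a list of dicts, best first, with "confidence" (0 to 1); they miss things now and then, are a little off and sometimes report something else, mostly with a low value. They report only what shows in the picture. A call takes as long as a camera call.
- nets.find_in(label, camera): "centre" ([x, y, z] in m, in world coordinates, good to about 4 mm: the middle of the surface that is visible of it).
- nets.regions_of(label, camera): "region" (384x512 bool, what is visible of it).
The state is a dict: "time": time; "joint_positions": joint angles; "joint_vel": joint speeds; "joint_torque": joint torques, N m; "ee_pos": TCP position; "eef_rot": TCP orientation; "ft_force": force on the tool from outside, world axes, zero at the start; "torque": the same for the moment, N m; "width": finger opening in m.
Only numpy, scipy, OpenCV 4.12 (cv2) and the standard library are available. Lean on these libraries where they do the work, as an engineer would, in place of code of your own. Each camera call takes 0.05 s, during which the arm holds its last target.

## Task

Open the wider of the two lidded topping boxes for service: press its lid down near the free edge, at the small round mark (anywhere close to it will do), and let it spring ajar by itself, then push the lid back with the fingers until it stands upright, or leans back a little beyond, and stays there. Leave the boxes standing where they are, the narrow box shut and the other things on the counter alone.

Things in the scene. Friction and masses are not known exactly. Their poses are not given: they have to be found in the camera images.
- wide_box: the wide topping box: loose, heavy (4 kg) metal box standing on the counter, 164 mm deep (its x), 180 mm wide (its y), 90 mm high, walls 5 mm, with a flat white lid set flush into its top. Origin: centre of its underside. Its x axis points from the front edge (robot side) to the hinge side; z up
- wide_box_lid (a joint): lid angle, rad: 0 shut, flush; negative pressed in (stop -0.06); positive open; 1.57 upright; stop 1.8. Pressing it about 5 mm at its mark (3 to 4 N, -0.035 rad) frees the catch; let go, it springs to about 0.6 by itself. Above that the stiff hinge keeps it where it is pushed (1 to 2 N along the arc of its free edge; its surface is smooth). Once freed it does not catch again
- wide_box_lid_press (a point): pressing mark on top of the wide box's lid, a small grey metal disc 26 mm across, level with the lid, midway along the box's y, 120 mm from the hinge axis and 30 mm from the lid's free edge. It moves with the lid; its z is the lid's outward normal
- wide_box_lid_edge (a point): middle of the free edge of the wide box's lid, at mid-thickness (lid 6 mm thick, 168 mm wide), 150 mm from the hinge axis; moves with the lid
- wide_box_hinge (a point): middle of the hinge axis of the wide box's lid, 87 mm above the counter, 76 mm from the box's centre along its +x; the axis runs along the box's y
- narrow_box: the narrow topping box: loose, heavy (4 kg) metal box standing on the counter, 164 mm deep (its x), 110 mm wide (its y), 90 mm high, walls 5 mm, with a flat white lid set flush into its top. Origin: centre of its underside. Its x axis points from the front edge (robot side) to the hinge side; z up
- narrow_box_lid (a joint): lid angle, rad: 0 shut, flush; negative pressed in (stop -0.06); positive open; 1.57 upright; stop 1.8. Pressing it about 5 mm at its mark (3 to 4 N, -0.035 rad) frees the catch; let go, it springs to about 0.6 by itself. Above that the stiff hinge keeps it where it is pushed (1 to 2 N along the arc of its free edge; its surface is smooth). Once freed it does not catch again
- narrow_box_lid_press (a point): pressing mark on top of the narrow box's lid, a small grey metal disc 26 mm across, level with the lid, midway along the box's y, 120 mm from the hinge axis and 30 mm from the lid's free edge. It moves with the lid; its z is the lid's outward normal
- narrow_box_lid_edge (a point): middle of the free edge of the narrow box's lid, at mid-thickness (lid 6 mm thick, 98 mm wide), 150 mm from the hinge axis; moves with the lid
- narrow_box_hinge (a point): middle of the hinge axis of the narrow box's lid, 87 mm above the counter, 76 mm from the box's centre along its +x; the axis runs along the box's y
- jam_jar: small glass jam jar with a steel lid, 54 mm across, 75 mm high. Origin: centre of its underside. Bystander, to be left alone
- shaker: steel sugar shaker, 56 mm across, 96 mm high. Origin: centre of its underside. Bystander, to be left alone
- oil_bottle: amber glass oil bottle, 64 mm across, 190 mm high. Origin: centre of its underside. Bystander, to be left alone
- spatula: spatula lying flat on the counter; origin under its middle part. Bystander, to be left alone
- spoon: metal spoon lying flat on the counter; origin under its middle part. Bystander, to be left alone
- cup: white cup, 76 mm across, 80 mm high. Origin: centre of its underside. Bystander, to be left alone

How it is judged:
On the way, in this order (a step that is already met when the one before it is completed fails the run):
1. the wide box's lid is pressed in with the fingers, near its round mark (value of joint wide_box_lid below -0.02 rad and contact force between the fingers and wide_box_lid above 0.5 N and horizontal distance between the grasp point and wide_box_lid_press below 0.05 m), for 0.02 s.
2. the wide box's lid has sprung ajar by itself, free of the fingers (value of joint wide_box_lid between 0.3 and 0.9 rad and contact force between each of the arm, the fingers and wide_box_lid below 0.2 N), for 0.1 s.
At the end, for the whole second after the job is handed in: The wide box's lid stands open at 1.4 rad (80 degrees) or more and is at rest; the narrow box's lid is shut (under 0.05 rad); both boxes stand within 30 mm of where they were, on the counter, and so do all other things (value of joint wide_box_lid above 1.4 rad and velocity of joint wide_box_lid between -0.1 and 0.1 rad/s and value of joint narrow_box_lid below 0.05 rad and distance of each of wide_box, narrow_box, jam_jar, shaker, oil_bottle, spatula, spoon, cup from where it was at the start of the episode below 0.03 m and height (world z) of each of wide_box, narrow_box below 0.01 m); the robot touches nothing.
It fails at once if the narrow box is opened (value of joint narrow_box_lid above 0.1 rad).
It fails at once if a box is lifted (10 mm), tipped or shoved (30 mm) (not (distance of wide_box from where it was at the start of the episode below 0.03 m) or not (distance of narrow_box from where it was at the start of the episode below 0.03 m) or not (height (world z) of wide_box below 0.01 m) or not (height (world z) of narrow_box below 0.01 m) or angle between any of wide_box, narrow_box's own z axis and vertical above 0.1 rad).
It fails at once if another thing on the counter is moved by 30 mm or carried (not (distance of jam_jar from where it was at the start of the episode below 0.03 m) or not (distance of shaker from where it was at the start of the episode below 0.03 m) or not (distance of oil_bottle from where it was at the start of the episode below 0.03 m) or not (distance of spatula from where it was at the start of the episode below 0.03 m) or not (distance of spoon from where it was at the start of the episode below 0.03 m) or not (distance of cup from where it was at the start of the episode below 0.03 m)).
It also fails if it takes over 42 s, if anything falls off the work surface, if the arm or the gripper's body presses on something with over 40 N, if the wrist force passes 120 N, or if a joint passes its speed limit or range.

## Working session

There is one attempt and no reset: what is moved stays moved. The work goes in short steps, Python scripts to look and compute and a tool call to move; the robot and the scene stay as the last step left them, time stands still between calls to the robot, and variables do not carry over. Pictures are saved under pics/ and viewed, and the job is handed in when it is done.

Besides the shell and the picture viewer there is one more tool, called after "Call:" as name(argument=value, ...), one argument or row to a line, values as JSON. drive_tool: Moves the arm, as the interface text tells. Its arguments: {"type":"object","properties":{"plan":{"type":"array","items":{"type":"object","properties":{"rx":{"type":"number","minimum":-1,"maximum":1},"ry":{"type":"number","minimum":-1,"maximum":1},"rz":{"type":"number","minimum":-1,"maximum":1},"x":{"type":"number","minimum":-1,"maximum":1},"y":{"type":"number","minimum":-1,"maximum":1},"z":{"type":"number","minimum":-1,"maximum":1},"fingers":{"type":"number"}}}},"squeeze":{"type":"number"}},"required":["plan"]}

```bash
mkdir -p pics; ls; cat > h.py <<'E'
import numpy as np, cv2
from bench import monitor, viewer, workorder, nets, r
def snap(cam,name):
    c=viewer.camera(cam); cv2.imwrite('pics/'+name+'.png',c['color'][:,:,::-1]); return c
def world(c,mask):
    v,u=np.where(mask&(c['depth']>0)); d=c['depth'][v,u]; K=c['camera_matrix']
    p=np.c_[(u-K[0,2])/K[0,0]*d,(v-K[1,2])/K[1,1]*d,d]
    return p@np.array(c['rotation']).T+np.array(c['xyz'])
E
python3 - <<'E'
from h import *
for cam in ['scene','side']:
    c=snap(cam,cam+'0'); print(cam,c['xyz'])
    for l in ['wide_box','narrow_box','wide_box_lid_press','narrow_box_lid_press','wide_box_lid_edge','wide_box_hinge','jam_jar','shaker','oil_bottle','cup','spatula','spoon']:
        print(l,[(np.round(x['centre'],3).tolist(),round(x['confidence'],2)) for x in nets.find_in(l,cam)[:3]])
s=monitor.read_state(); print(s, r.grip_depth)
E
```

```text
pics
scene [1.42436633 0.0085819  1.17390181]
wide_box [([0.485, 0.264, 0.09], 0.21)]
narrow_box [([0.596, -0.219, 0.088], 0.57)]
wide_box_lid_press [([0.483, 0.262, 0.087], 0.6)]
narrow_box_lid_press [([0.566, -0.221, 0.091], 0.58)]
wide_box_lid_edge [([0.484, 0.262, 0.086], 0.7), ([0.668, -0.003, 0.077], 0.65)]
wide_box_hinge [([0.52, 0.263, 0.091], 0.83)]
jam_jar [([0.668, -0.001, 0.074], 0.6)]
shaker [([0.477, 0.001, 0.066], 0.49)]
oil_bottle [([0.786, 0.02, 0.116], 0.84), ([0.517, 0.262, 0.09], 0.37)]
cup [([0.517, -0.562, 0.055], 0.54), ([0.598, -0.22, 0.088], 0.42), ([0.669, -0.002, 0.076], 0.24)]
spatula [([0.508, -0.448, 0.006], 0.63)]
spoon [([0.53, 0.461, 0.011], 0.45)]
side [0.45991996 1.38156701 1.43216812]
wide_box [([0.484, 0.308, 0.088], 0.6)]
narrow_box [([0.56, -0.177, 0.091], 0.9)]
wide_box_lid_press [([0.485, 0.268, 0.088], 0.84)]
narrow_box_lid_press [([0.564, -0.223, 0.09], 0.72), ([0.497, -0.444, -0.001], 0.66)]
wide_box_lid_edge []
wide_box_hinge []
jam_jar [([0.652, 0.019, 0.053], 0.74)]
shaker [([0.461, 0.016, 0.066], 0.88), ([0.517, -0.542, 0.054], 0.72)]
o
[... 187 characters left out ...]
: array([-1.17657502,  0.33220508, -0.06463983,  1.46007975,  0.02161077,
        1.34987926, -0.08848868]), 'joint_vel': array([ 1.49932240e-03, -1.71870879e-03,  4.73273045e-04, -1.06803976e-04,
        2.67571620e-06,  7.99043836e-04,  6.30292863e-04]), 'joint_torque': array([ 1.45254453e-04, -6.23036528e+01,  2.43067386e-02, -3.90131021e+01,
       -6.13593729e-02,  3.14533256e-02,  4.28925512e-05]), 'ee_pos': array([0.25306565, 0.57150813, 0.29228188]), 'eef_rot': array([2.06924963e-01, 9.78356814e-01, 5.96548468e-05, 1.64050655e-05]), 'ft_force': array([-0.46815573,  0.01615208,  0.88602877]), 'torque': array([-0.01515935,  0.05127677,  0.01799168]), 'width': 0.08704199567708087} 0.051
```

View pictures.

View pics/scene0.png

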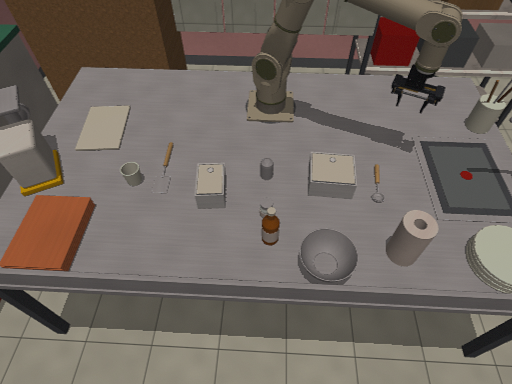

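View pics/side0.png

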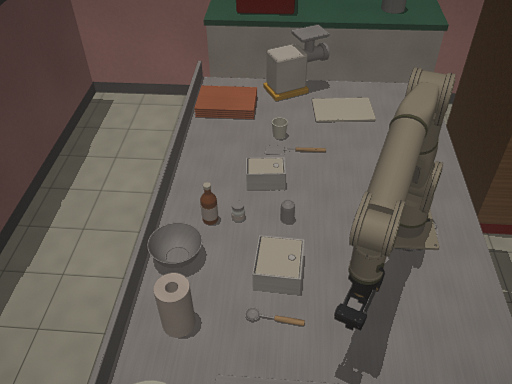

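```bash
python3 - <<'E'
from h import *
for cam in ['side','scene']:
    c=snap(cam,cam+'1'); h=c['depth'].shape
    P=world(c,np.ones(h,bool))
    for nm,b in (('wide',(0.3,0.75,0.1,0.42)),('narrow',(0.4,0.8,-0.35,-0.1))):
        m=(P[:,2]>.08)&(P[:,2]<.1)&(P[:,0]>b[0])&(P[:,0]<b[1])&(P[:,1]>b[2])&(P[:,1]<b[3])
        q=P[m]; print(cam,nm,cv2.minAreaRect(q[:,:2].astype('f')),q[:,2].mean(),m.sum())
        print(cv2.boxPoints(cv2.minAreaRect(q[:,:2].astype('f'))).round(3).tolist())
E
```

```text
Traceback (most recent call last):
  File "h.py", line 8, in world
    return p@np.array(c['rotation']).T+np.array(c['xyz'])
           ~^~~~~~~~~~~~~~~~~~~~~~~~~~
ValueError: matmul: Input operand 1 has a mismatch in its core dimension 0, with gufunc signature (n?,k),(k,m?)->(n?,m?) (size 4 is different from 3)
```

The scene view shows the wide box at about (332,174) with its mark at (337,157), and the narrow box at (210,185). The side view shows the wide box at (280,263) with its mark at (292,257). The camera rotation is a quaternion, so my helper needs a fix.

```bash
sed -i "s/np.array(c\['rotation'\]).T/Rotation.from_quat(c['rotation']).as_matrix().T/; 1a from scipy.spatial.transform import Rotation" h.py
cat > m.py <<'E'
from h import *
for cam in ['side','scene']:
    c=snap(cam,cam+'2'); h=c['depth'].shape
    P=world(c,np.ones(h,bool))
    for nm,b in (('wide',(0.3,0.75,0.1,0.42)),):
        m=(P[:,2]>.08)&(P[:,2]<.1)&(P[:,0]>b[0])&(P[:,0]<b[1])&(P[:,1]>b[2])&(P[:,1]<b[3])
        q=P[m]; print(cam,nm,cv2.minAreaRect(q[:,:2].astype('f')),q[:,2].mean(),m.sum())
        print(cv2.boxPoints(cv2.minAreaRect(q[:,:2].astype('f'))).round(3).tolist())
s=monitor.read_state();print(s['time'],Rotation.from_quat(s['eef_rot']).as_matrix().round(3))
E
python3 m.py
```

```text
side wide ((0.4813706874847412, 0.2697288990020752), (0.19255800545215607, 0.16443298757076263), 86.54019927978516) 0.08845711159967637 1911
[[0.3930000066757202, 0.17900000512599945], [0.5580000281333923, 0.16899999976158142], [0.5690000057220459, 0.3610000014305115], [0.4050000011920929, 0.3709999918937683]]
scene wide ((0.48104360699653625, 0.26667335629463196), (0.1809687316417694, 0.17096467316150665), 86.87132263183594) 0.09116239584581139 1455
[[0.39100000262260437, 0.1809999942779541], [0.5609999895095825, 0.1720000058412552], [0.5709999799728394, 0.35199999809265137], [0.4009999930858612, 0.3619999885559082]]
1.45 [[-0.914  0.405  0.   ]
 [ 0.405  0.914  0.   ]
 [ 0.     0.    -1.   ]]
```

Call:
drive_tool(
  plan=[
    {"x":-0.29,"y":-0.201,"z":0,"rz":-0.058,"fingers":0},
    {"x":-0.29,"y":-0.201,"z":0,"rz":-0.058,"fingers":0},
    {"x":-0.29,"y":-0.201,"z":0,"rz":-0.058,"fingers":0},
    {"x":-0.29,"y":-0.201,"z":0,"rz":-0.058,"fingers":0},
    {"x":-0.29,"y":-0.201,"z":0,"rz":-0.058,"fingers":0},
    {"x":-0.29,"y":-0.201,"z":0.04,"rz":-0.058,"fingers":0},
    {"x":-0.29,"y":-0.201,"z":0.08,"rz":-0.058,"fingers":0},
    {"x":-0.29,"y":-0.201,"z":0.1,"rz":-0.058,"fingers":0},
    {"x":-0.29,"y":-0.201,"z":0.1,"rz":-0.058,"fingers":0},
  ],
  squeeze=10,
)

```text
validation failed for argument at $.pl...
```

```bash
python3 - <<'E'
from h import *
for cam in ['side','wrist']:
    c=snap(cam,cam+'3')
    K=c['camera_matrix'];R=Rotation.from_quat(c['rotation']).as_matrix()
    s=monitor.read_state(); M=Rotation.from_quat(s['eef_rot']).as_matrix()
    for n,p in (('mark',[.437,.270,.09]),('tip',s['ee_pos']+.07*M[:,2])):
        q=K@(R.T@(np.array(p)-c['xyz'])); print(cam,n,q[:2]/q[2],p)
    im=cv2.imread('pics/'+cam+'3.png')
    if cam=='side': im=im[180:330,200:400]; 
    cv2.imwrite('pics/'+cam+'3c.png',cv2.resize(im,None,fx=3 if cam=='side' else 1,fy=3 if cam=='side' else 1))
print(s['time'],s['ee_pos'],M.round(3).tolist(),s['ft_force'],s['width'])
E
```

```text
side mark [291.25880117 257.26845692] [0.437, 0.27, 0.09]
side tip [355.37183898 313.51511032] [0.25302574 0.57151636 0.22228527]
wrist mark [114.14022652 385.11799757] [0.437, 0.27, 0.09]
wrist tip [258.45770201 233.31102078] [0.25299946 0.57151079 0.22223762]
1.55 [0.25299956 0.57150944 0.29223762] [[-0.914, 0.405, -0.0], [0.405, 0.914, 0.0], [0.0, 0.0, -1.0]] [-0.05971773 -0.66081769  0.5037621 ] 0.08677987722463765
```

View pics/side3c.png

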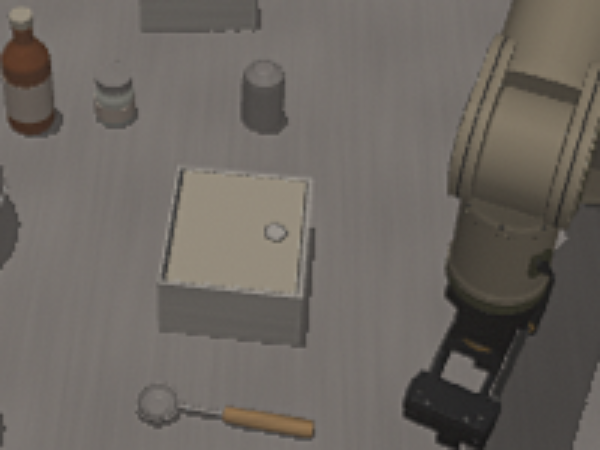

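View pics/wrist3c.png

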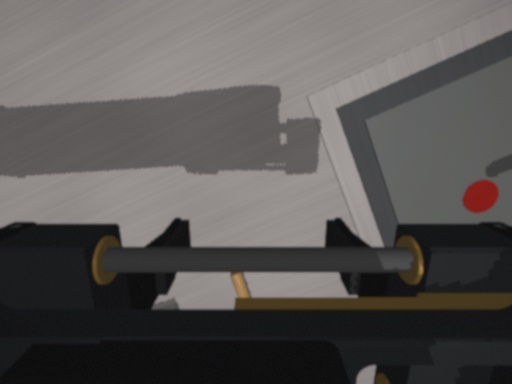

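The computed mark position (0.437, 0.270) projects onto the mark in the side view at (291,257). The move was refused by validation, so I'll retry with every field given.

Call:
drive_tool(
  plan=[
    {"rx":0.0,"ry":0.0,"rz":-0.058,"x":-0.29,"y":-0.201,"z":0.0,"fingers":0.0},
    {"rx":0.0,"ry":0.0,"rz":-0.058,"x":-0.29,"y":-0.201,"z":0.0,"fingers":0.0},
    {"rx":0.0,"ry":0.0,"rz":-0.058,"x":-0.29,"y":-0.201,"z":0.0,"fingers":0.0},
    {"rx":0.0,"ry":0.0,"rz":-0.058,"x":-0.29,"y":-0.201,"z":0.0,"fingers":0.0},
    {"rx":0.0,"ry":0.0,"rz":-0.058,"x":-0.29,"y":-0.201,"z":0.0,"fingers":0.0},
    {"rx":0.0,"ry":0.0,"rz":-0.058,"x":-0.29,"y":-0.201,"z":0.04,"fingers":0.0},
    {"rx":0.0,"ry":0.0,"rz":-0.058,"x":-0.29,"y":-0.201,"z":0.08,"fingers":0.0},
    {"rx":0.0,"ry":0.0,"rz":-0.058,"x":-0.29,"y":-0.201,"z":0.1,"fingers":0.0},
    {"rx":0.0,"ry":0.0,"rz":-0.058,"x":-0.29,"y":-0.201,"z":0.1,"fingers":0.0},
  ],
  squeeze=10,
)

```text
time: 2.68
ee_pos: [0.4362, 0.2698, 0.1911]
eef_rot: [0.026, 1.0, -0.001, -0.001]
ft_force: [0.3, 0.8, 0.1]
width: 0.0052
```

Call:
drive_tool(
  plan=[
    {"rx":0.0,"ry":0.0,"rz":0.0,"x":0.0,"y":0.0,"z":0.015,"fingers":0.0},
    {"rx":0.0,"ry":0.0,"rz":0.0,"x":0.0,"y":0.0,"z":0.027,"fingers":0.0},
    {"rx":0.0,"ry":0.0,"rz":0.0,"x":0.0,"y":0.0,"z":0.032,"fingers":0.0},
    {"rx":0.0,"ry":0.0,"rz":0.0,"x":0.0,"y":0.0,"z":0.035,"fingers":0.0},
    {"rx":0.0,"ry":0.0,"rz":0.0,"x":0.0,"y":0.0,"z":0.037,"fingers":0.0},
    {"rx":0.0,"ry":0.0,"rz":0.0,"x":0.0,"y":0.0,"z":0.037,"fingers":0.0},
  ],
)

```text
time: 3.42
ee_pos: [0.4369, 0.2704, 0.1556]
eef_rot: [0.026, 1.0, 0.0, 0.0]
ft_force: [-0.8, -0.7, 1.0]
width: 0.0005
```

Call:
drive_tool(
  plan=[
    {"rx":0.0,"ry":0.0,"rz":0.0,"x":0.0,"y":0.0,"z":0.002,"fingers":0.0},
    {"rx":0.0,"ry":0.0,"rz":0.0,"x":0.0,"y":0.0,"z":0.003,"fingers":0.0},
    {"rx":0.0,"ry":0.0,"rz":0.0,"x":0.0,"y":0.0,"z":0.003,"fingers":0.0},
  ],
)

```text
time: 3.8
ee_pos: [0.4371, 0.2705, 0.1532]
eef_rot: [0.026, 1.0, 0.0, 0.0]
ft_force: [-4.0, -2.3, 10.7]
width: 0.0005
```

Force rose to 10.7 N, so the lid is at its stop and the catch should be free. I'll retreat straight up, well clear of the lid.

Call:
drive_tool(
  plan=[
    {"rx":0.0,"ry":0.0,"rz":0.0,"x":0.0,"y":0.0,"z":-0.06,"fingers":0.0},
    {"rx":0.0,"ry":0.0,"rz":0.0,"x":0.0,"y":0.0,"z":-0.12,"fingers":0.0},
    {"rx":0.0,"ry":0.0,"rz":0.0,"x":0.0,"y":0.0,"z":-0.15,"fingers":0.0},
    {"rx":0.0,"ry":0.0,"rz":0.0,"x":0.0,"y":0.0,"z":-0.15,"fingers":0.0},
    {"rx":0.0,"ry":0.0,"rz":0.0,"x":0.0,"y":0.0,"z":-0.15,"fingers":0.0},
    {"rx":0.0,"ry":0.0,"rz":0.0,"x":0.0,"y":0.0,"z":-0.15,"fingers":0.0},
  ],
)

```text
time: 4.55
ee_pos: [0.4365, 0.2701, 0.301]
eef_rot: [0.026, 1.0, -0.001, -0.001]
ft_force: [0.3, 0.3, -0.8]
width: 0.0004
```

```bash
cat > look.py <<'E'
from h import *
import sys
n=sys.argv[1]
c=snap('side','side'+n)
cv2.imwrite('pics/side'+n+'c.png',cv2.resize(cv2.imread('pics/side'+n+'.png')[150:330,180:400],None,fx=3,fy=3))
P=world(c,np.ones(c['depth'].shape,bool))
X=np.array([.998,-.055]);Y=np.array([.055,.998]);H=np.array([.481,.268])+.076*X
d=P[:,:2]-H; u=d@X; v=d@Y; z=P[:,2]-.087
m=(abs(v)<.08)&(z>.01)&(z<.2)&(np.hypot(u,z)<.155)
print(m.sum())
for lo in (-.08,-.06,-.04,.03,.05,.07):
    k=m&(v>lo)&(v<lo+.015)
    if k.sum(): print(lo,k.sum(),'ang',np.median(np.arctan2(z[k],-u[k])).round(3),'max r',np.hypot(u,z)[k].max().round(3))
s=monitor.read_state();print(s['time'],s['ee_pos'],s['ft_force'])
E
python3 look.py 5
```

```text
1003
-0.08 39 ang 0.629 max r 0.084
-0.06 64 ang 0.635 max r 0.103
-0.04 87 ang 0.611 max r 0.148
0.03 105 ang 0.623 max r 0.151
0.05 115 ang 0.62 max r 0.153
0.07 81 ang 0.62 max r 0.149
4.6 [0.43651533 0.27010256 0.30107426] [0.99138424 0.8321626  0.98002759]
```

View pics/side5c.png

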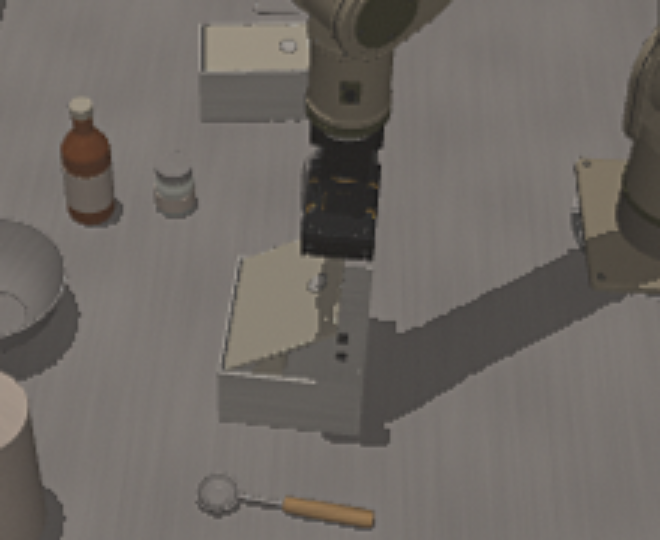

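The lid is ajar at about 0.62 rad, free of the fingers, and its front edge faces the arm (near pixel (340,340) in the crop). Next I'll move in front of the edge, then lower.

Call:
drive_tool(
  plan=[
    {"rx":0.0,"ry":0.0,"rz":0.0,"x":0.03,"y":0.0,"z":0.0,"fingers":0.0},
    {"rx":0.0,"ry":0.0,"rz":0.0,"x":0.055,"y":0.0,"z":0.0,"fingers":0.0},
    {"rx":0.0,"ry":0.0,"rz":0.0,"x":0.055,"y":0.0,"z":0.04,"fingers":0.0},
    {"rx":0.0,"ry":0.0,"rz":0.0,"x":0.055,"y":0.0,"z":0.081,"fingers":0.0},
    {"rx":0.0,"ry":0.0,"rz":0.0,"x":0.055,"y":0.0,"z":0.081,"fingers":0.0},
  ],
)

```text
time: 5.22
ee_pos: [0.3805, 0.272, 0.2186]
eef_rot: [0.026, 1.0, -0.002, -0.002]
ft_force: [0.9, 0.7, -0.6]
width: 0.0003
```

Call:
drive_tool(
  plan=[
    {"rx":0.0,"ry":0.0,"rz":0.0,"x":-0.025,"y":0.0,"z":0.0,"fingers":0.0},
    {"rx":0.0,"ry":0.0,"rz":0.0,"x":-0.044,"y":0.0,"z":0.0,"fingers":0.0},
    {"rx":0.0,"ry":0.0,"rz":0.0,"x":-0.052,"y":0.0,"z":-0.01,"fingers":0.0},
    {"rx":0.0,"ry":0.0,"rz":0.0,"x":-0.061,"y":0.0,"z":-0.02,"fingers":0.0},
    {"rx":0.0,"ry":0.0,"rz":0.0,"x":-0.073,"y":0.0,"z":-0.03,"fingers":0.0},
    {"rx":0.0,"ry":0.0,"rz":0.0,"x":-0.085,"y":0.0,"z":-0.038,"fingers":0.0},
    {"rx":0.0,"ry":0.0,"rz":0.0,"x":-0.098,"y":0.0,"z":-0.046,"fingers":0.0},
    {"rx":0.0,"ry":0.0,"rz":0.0,"x":-0.112,"y":0.0,"z":-0.052,"fingers":0.0},
    {"rx":0.0,"ry":0.0,"rz":0.0,"x":-0.112,"y":0.0,"z":-0.052,"fingers":0.0},
  ],
)

```text
time: 6.35
ee_pos: [0.4948, 0.2679, 0.2773]
eef_rot: [0.026, 1.0, 0.001, 0.001]
ft_force: [-8.0, -1.8, 19.1]
width: 0.0006
```

```bash
python3 look.py 6
```

```text
231
-0.06 4 ang 1.388 max r 0.021
-0.04 7 ang 1.325 max r 0.052
0.03 30 ang 1.292 max r 0.134
0.05 36 ang 1.283 max r 0.151
0.07 35 ang 1.278 max r 0.15
6.4 [0.49449058 0.26796402 0.27719655] [-9.70239842 -2.82927904 19.27607009]
```

View pics/side6c.png

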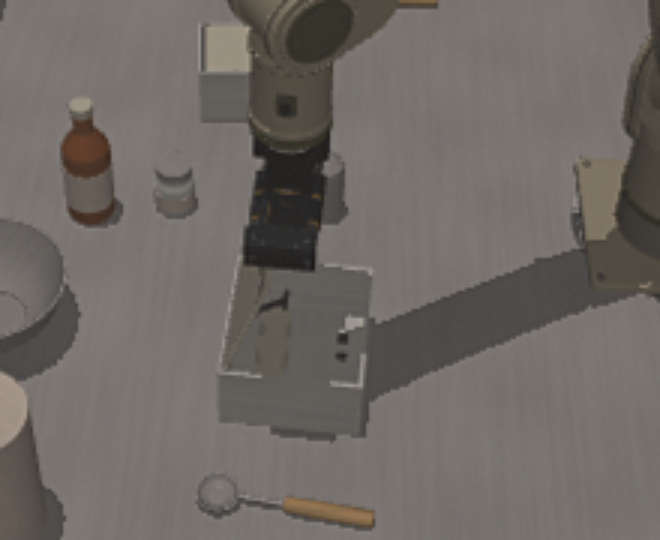

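The lid is now at about 1.29 rad, but the arm reads 19 N upward, so the edge is riding against the wide finger base. I'll back off and check before pushing on.

Call:
drive_tool(
  plan=[
    {"rx":0.0,"ry":0.0,"rz":0.0,"x":0.01,"y":0.0,"z":-0.012,"fingers":0.0},
    {"rx":0.0,"ry":0.0,"rz":0.0,"x":0.04,"y":0.0,"z":-0.012,"fingers":0.0},
    {"rx":0.0,"ry":0.0,"rz":0.0,"x":0.06,"y":0.0,"z":-0.012,"fingers":0.0},
    {"rx":0.0,"ry":0.0,"rz":0.0,"x":0.06,"y":0.0,"z":-0.012,"fingers":0.0},
  ],
)

```text
time: 6.9
ee_pos: [0.433, 0.271, 0.2865]
eef_rot: [0.025, 1.0, 0.001, 0.0]
ft_force: [-0.0, -0.4, -0.1]
width: 0.0004
```

```bash
python3 look.py 7; python3 -c "
from h import *
c=snap('wrist','wrist7')
c=snap('scene','scene7');cv2.imwrite('pics/scene7c.png',cv2.resize(c['color'][80:240,240:440,::-1],None,fx=4,fy=4))
"; sed -n 1p /dev/null
```

```text
426
-0.08 36 ang 1.274 max r 0.151
-0.06 30 ang 1.274 max r 0.149
-0.04 34 ang 1.278 max r 0.148
0.03 35 ang 1.272 max r 0.151
0.05 38 ang 1.277 max r 0.15
0.07 33 ang 1.272 max r 0.153
6.95 [0.43394886 0.27067567 0.28633418] [ 0.7581855  -1.04697506 -0.59947687]
```

View pics/side7c.png

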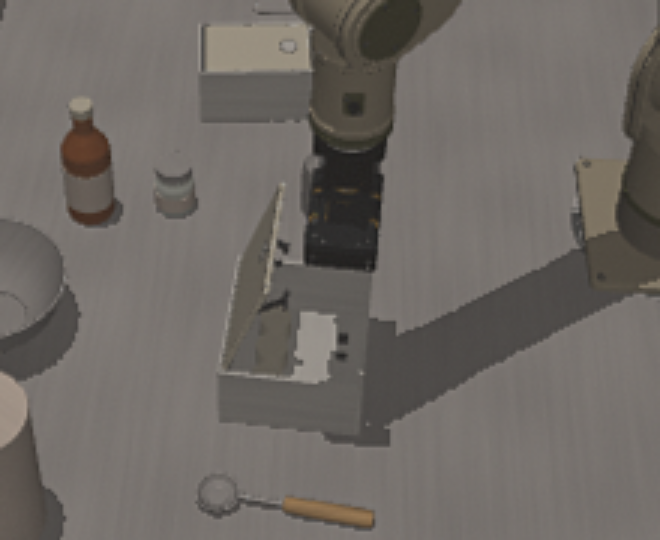

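View pics/scene7c.png

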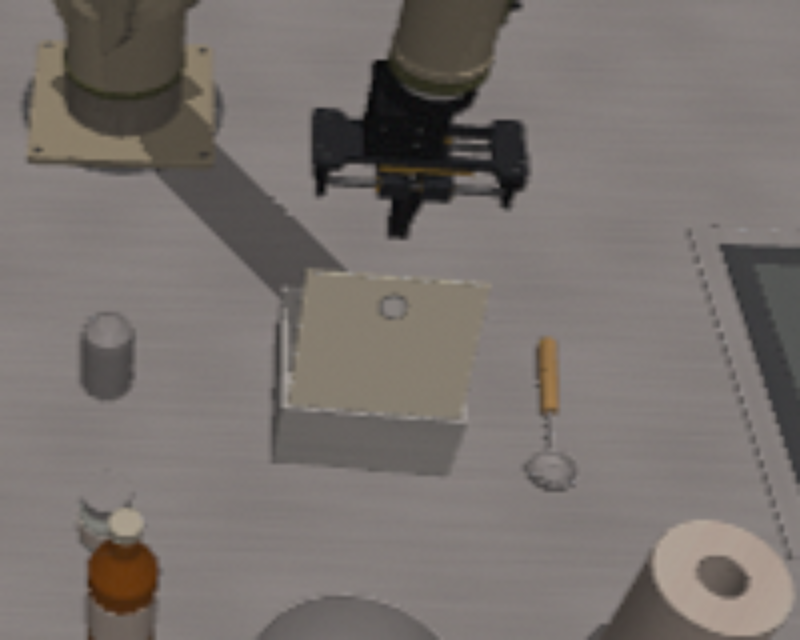

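View pics/wrist7.png

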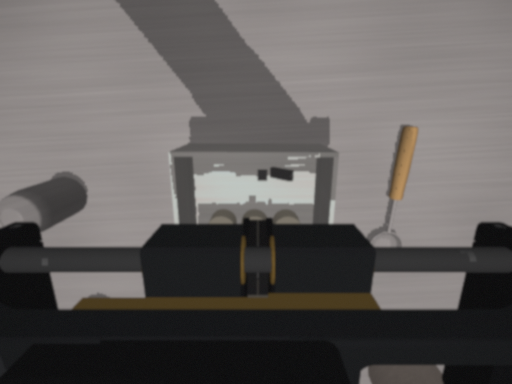

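The lid holds at 1.27 rad with the robot clear. The side and wrist views show knuckle blocks around the finger bases, so now I'll push with only the lower part of the fingers, slightly higher.

Call:
drive_tool(
  plan=[
    {"rx":0.0,"ry":0.0,"rz":0.0,"x":-0.03,"y":0.0,"z":-0.002,"fingers":0.0},
    {"rx":0.0,"ry":0.0,"rz":0.0,"x":-0.06,"y":0.0,"z":-0.004,"fingers":0.0},
    {"rx":0.0,"ry":0.0,"rz":0.0,"x":-0.07,"y":0.0,"z":-0.005,"fingers":0.0},
    {"rx":0.0,"ry":0.0,"rz":0.0,"x":-0.08,"y":0.0,"z":-0.005,"fingers":0.0},
    {"rx":0.0,"ry":0.0,"rz":0.0,"x":-0.09,"y":0.0,"z":-0.005,"fingers":0.0},
    {"rx":0.0,"ry":0.0,"rz":0.0,"x":-0.1,"y":0.0,"z":-0.005,"fingers":0.0},
    {"rx":0.0,"ry":0.0,"rz":0.0,"x":-0.11,"y":0.0,"z":-0.005,"fingers":0.0},
    {"rx":0.0,"ry":0.0,"rz":0.0,"x":-0.12,"y":0.0,"z":-0.005,"fingers":0.0},
    {"rx":0.0,"ry":0.0,"rz":0.0,"x":-0.12,"y":0.0,"z":-0.005,"fingers":0.0},
  ],
)

```text
time: 8.18
ee_pos: [0.5553, 0.2643, 0.2918]
eef_rot: [0.026, 1.0, 0.001, 0.002]
ft_force: [-0.1, -0.2, 8.4]
width: 0.0006
```

```bash
python3 look.py 8
```

```text
267
-0.08 2 ang 1.456 max r 0.017
-0.06 6 ang 1.579 max r 0.046
-0.04 12 ang 1.608 max r 0.069
0.03 33 ang 1.641 max r 0.15
0.05 38 ang 1.647 max r 0.153
0.07 33 ang 1.651 max r 0.15
8.225 [0.55507328 0.26430092 0.29182032] [ 0.11977568 -0.09430058  7.51718904]
```

The lid is at about 1.65 rad. I'll back away toward the robot first, then lift.

Call:
drive_tool(
  plan=[
    {"rx":0.0,"ry":0.0,"rz":0.0,"x":0.02,"y":0.0,"z":-0.004,"fingers":0.0},
    {"rx":0.0,"ry":0.0,"rz":0.0,"x":0.06,"y":0.0,"z":-0.01,"fingers":0.0},
    {"rx":0.0,"ry":0.0,"rz":0.0,"x":0.1,"y":0.0,"z":-0.03,"fingers":0.0},
    {"rx":0.0,"ry":0.0,"rz":0.0,"x":0.13,"y":0.0,"z":-0.06,"fingers":0.0},
    {"rx":0.0,"ry":0.0,"rz":0.0,"x":0.13,"y":0.0,"z":-0.06,"fingers":0.0},
    {"rx":0.0,"ry":0.0,"rz":0.0,"x":0.13,"y":0.0,"z":-0.06,"fingers":0.0},
  ],
)

```text
time: 8.98
ee_pos: [0.4243, 0.2707, 0.3499]
eef_rot: [0.026, 1.0, -0.0, 0.0]
ft_force: [-0.1, 0.7, -0.0]
width: 0.0006
```

```bash
python3 look.py 9; python3 - <<'E'
from h import *
c=snap('scene','scene9')
for l in ['narrow_box','narrow_box_lid_press','jam_jar','shaker','oil_bottle','spoon','spatula','cup']:
    print(l,[(np.round(x['centre'],3).tolist(),round(x['confidence'],2)) for x in nets.find_in(l,'scene')[:1]])
a=cv2.imread('pics/scene0.png').astype(int); b=c['color'][:,:,::-1].astype(int)
E
```

```text
396
-0.08 25 ang 1.624 max r 0.149
-0.06 29 ang 1.618 max r 0.151
-0.04 27 ang 1.619 max r 0.151
0.03 36 ang 1.62 max r 0.151
0.05 34 ang 1.615 max r 0.152
0.07 33 ang 1.631 max r 0.15
9.025 [0.4244274 0.2705662 0.34945  ] [ 0.1054703  -0.55382435  0.29506659]
narrow_box [([0.598, -0.22, 0.088], 0.77)]
narrow_box_lid_press [([0.568, -0.226, 0.09], 0.78)]
jam_jar [([0.671, -0.003, 0.074], 0.72)]
shaker [([0.479, 0.004, 0.069], 0.63)]
oil_bottle [([0.788, 0.021, 0.117], 0.69)]
spoon [([0.53, 0.461, 0.014], 0.73)]
spatula [([0.508, -0.449, 0.004], 0.92)]
cup [([0.519, -0.564, 0.051], 0.65)]
```

View pics/side9c.png

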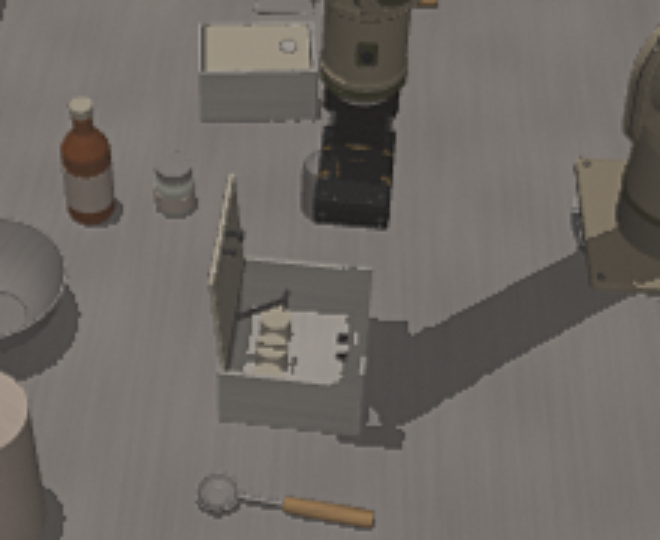

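View pics/scene9.png

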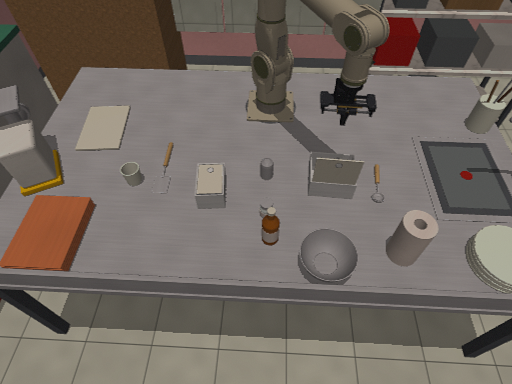

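The lid stands at about 1.62 rad in both views (scene (337,168)). The narrow box at (210,185) is shut, everything else is where it was, and the arm is clear. Handing in.

```bash
python3 -c "
from h import *
print(workorder.close_job())"
```

```text
the job is handed in; nothing more can be done
None
```

The wide box is open and the job is handed in at about 9 s of the 42 s allowed; no verdict was reported. I pressed the lid at its mark with closed fingers until the reading rose to about 11 N. I then lifted clear and it sprang to about 0.62 rad by itself. I pushed it back in two strokes and withdrew.

- **Lid:** it measured about 1.62 rad by depth in the last look, with the arm clear and the force readings near zero.
- **Other things:** the narrow box is shut. It and the other things measured within about 5 mm of their first positions. The wide box showed no visible shift in the pictures; I did not re-measure it.
- **What went wrong on the way:** in the first stroke the lid's edge caught under the knuckle at the finger base, with a reading of about 19 N. I backed off and finished the push from slightly higher, at about 8 N. Both readings are under the 40 N limit.
- **Refused move:** my first move command was rejected by the interface before the arm moved, so nothing was disturbed.

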